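# Set the runner selector of the yellow-marked mould half

## Robot

A 6-joint arm with a two-finger parallel gripper is mounted at the origin on the work surface. World frame = base frame: x ahead of the robot, y to its left, z up, the work surface at z = 0. Lengths are in m, angles in rad, forces in N, time in s.
With the tool pointing down it reaches from about 0.35 to 0.725 m from the base axis. Payload 4.3 kg.
Tool frame: the origin (TCP) lies midway between the tips of the shut fingers; the grasp point (between the pads) lies 19 mm behind it (env.grasp_offset is the distance from the TCP to the grasp point, in m); z points along the fingers, y is the line along which they close (so a half turn about z gives the same grasp; the last joint's range is limited). The gripper opens to 85 mm and grips with 20 to 120 N. Pads are 22 mm wide; open, the fingers measure 114 mm over their backs; the gripper's body (76 mm by 85 mm) begins 54 mm behind the grasp point. The pads swing forward as they close: fully open they stand 13 mm farther back than shut.
Start: joints at [1.137, 0.377, 0.081, 1.274, 0, 1.46], TCP at [0.183, 0.545, 0.231] pointing down, gripper open.
Joint ranges: [-2.72, 2.72], [-0.84, 1.66], [-1.02, 1.22], [-1.77, 2.12], [-1.37, 1.28], [-3.14, 3.14]. Speed limits (rad/s): [2.57, 2.57, 3.14, 3.14, 3.14, 3.14].

## Interface

Orientations are given as a unit quaternion [w, x, y, z].
In Python, from workcell import read_state, cams, hand_in, env gives the robot as it stands.
- The arm moves only by the tool move_arm, never from a script. Its argument "steps" is a list of rows, each an object with "offset": the shift along the tool's x, y, z in cm, a list of three; "angular": the turn, a rotation vector about the tool's x, y, z in rad, a list of three. A call has 1 to 12 rows; each row shifts and turns the commanded pose from where the row before left it, along the tool's axes as they then stand; what a row does not reach is not made up. A row lasts 1/10 s, in which the tool goes at most 50 mm and 8.59 degrees, less where a joint would pass 70% of its speed; a pose out of reach is approached as far as the arm can. A call is refused whole if a number of a shift passes 5 or a number of a turn 0.15, either way. A call with a gripper value outside its range is refused whole. "claw" is the opening, from -1 (shut) to 1 (fully open), set as the call begins (left out, the last holds). The fingers move at their own pace and stop on an object; "newtons" is the grip in N (left out, the last holds). Time passes only in rows, so rows that do not move let the fingers close. It gives the time, the measured TCP pose, the force, the opening and the grip force at its end, in the units of the state.
- read_state(): the state, without advancing time (a new reading comes with each control period).
- cams.capture(name): name is "side" or "top" or "wrist"; returns a dict with "color" (480x640x3 uint8, blue, green, red), "K" (3x3 intrinsics, pixels), "dist_coeffs" ([k1, k2, p1, p2, k3] as OpenCV has them; the pictures are not rectified), "extrinsics" (4x4, takes a point from camera to world coordinates). Camera axes: x right, y down, z forward; pixel columns grow to the right and rows downward; lengths in m; the calibration is good to about 2 mm. A picture is of the moment at which its call begins. There is no depth.
- hand_in(): hands the job in; it is judged then, once.
The state is a dict: "time": time; "joint_pos": joint angles; "qvel": joint speeds; "effort": joint torques, N m; "eef_pos": TCP position; "eef_rot": TCP orientation; "ft_force": force on the tool from outside, world axes, zero at the start; "wrist_torque": the same for the moment, N m; "width": finger opening in m; "gripper_force": force on a finger pad.
Only numpy, scipy, OpenCV 4.12 (cv2) and the standard library are available. Lean on these libraries where they do the work, as an engineer would, in place of code of your own. Each camera call takes 0.05 s, during which the arm holds its last target. There are 200 camera calls.

## Task

On the bench lie two open steel mould halves, each with a brass runner selector in its middle. On the one with the yellow-painted edges, turn the selector by its black bar handle until the white mark on the handle points straight at the small red index pin, then let go. Do not turn the selector of the mould half with the blue edges.

Things in the scene. Friction and masses are not known exactly. Their poses are not given: they have to be found in the camera images.
- selector (a joint): Angle (rad) of the selector on the yellow-edged mould half about its upright axis: 0 with the white mark pointing straight at the red pin, growing counter-clockwise seen from above, limits -1.7 and 1.7. Starts 0.6 to 1.4 counter-clockwise of the pin. Light even friction (about 0.08 N m), no spring or click: it stays where it is left.
- selector_grip (a point): Centre of the selector's black bar handle, on its axis, 100 mm above the bench. The bar is 54 mm long, 14 wide, 34 high (78 to 112 mm above the bench), on a brass disc 68 mm across, 78 mm above the bench. Turns with the handle: x along the bar towards the white-marked end, y across the bar (grip across y), z up.
- index_pin (a point): Top centre of the red index pin (10 mm across, 10 mm tall, top 80 mm above the bench), 48 mm from the selector's axis; x points from that axis to the pin, z up. It is fixed in the heavy, immovable steel mould half: 190 x 220 mm, top face 70 mm above the bench, an open cavity either side of the selector, yellow paint along two edges.
- other_mark (a point): Top outer end of the white mark on the handle of the other mould half, the one with blue edges, 27 mm from that selector's axis along its own x, 112 mm above the bench. Size, handle and red pin are as on the yellow-edged one; it must not be turned.

How it is judged:
By the outcome, as a careful person would: the job done as asked, in the order asked, and still so for the second after the job is handed in, with the robot touching nothing.
It also fails if it takes over 32 s, if anything falls off the work surface, if the arm or the gripper's body presses on something with over 40 N, if the wrist force passes 120 N, or if a joint passes its speed limit or range.

## Working session

There is one attempt and no reset: what is moved stays moved. The work goes in short steps, Python scripts to look and compute and a tool call to move; the robot and the scene stay as the last step left them, time stands still between calls to the robot, and variables do not carry over. Pictures are saved under pics/ and viewed, at most 10 in all, crops included, and the job is handed in when it is done.

Besides the shell and the picture viewer there is one more tool, called by a JSON object that holds its "api" and its "payload". move_arm: Moves the arm, as the interface text tells. Its arguments: {"type":"object","properties":{"steps":{"type":"array","items":{"type":"object","properties":{"offset":{"type":"array","items":{"type":"number"}},"angular":{"type":"array","items":{"type":"number"}}}}},"claw":{"type":"number"},"newtons":{"type":"number"}},"required":["steps"]}

```bash
mkdir -p pics; python3 - <<'E'
from workcell import read_state,cams,env
import cv2,numpy as np
s=read_state();print(s['time'],s['eef_pos'],s['eef_rot'],s['width'],env.grasp_offset)
for n in("top","side"):
    c=cams.capture(n);cv2.imwrite(f'pics/{n}0.png',c['color']);print(n,np.round(c['extrinsics'],3).tolist(),np.round(c['K'],1).tolist(),c['dist_coeffs'])
E
```

```text
0.0 [0.18266866 0.5445272  0.23034878] [-2.77593665e-04  1.61196944e-01  9.86921726e-01 -9.87306849e-04] 0.08522970831751114 0.0187
top [[-0.001, -0.985, 0.173, 0.43], [-1.0, 0.001, -0.005, 0.016], [0.005, -0.173, -0.985, 1.062], [0.0, 0.0, 0.0, 1.0]] [[513.2, 0.0, 320.0], [0.0, 513.2, 238.0], [0.0, 0.0, 1.0]] [-0.15103433  0.          0.          0.          0.        ]
side [[0.713, -0.46, 0.529, 0.055], [-0.701, -0.445, 0.557, -0.556], [-0.021, -0.768, -0.64, 0.781], [0.0, 0.0, 0.0, 1.0]] [[608.1, 0.0, 314.6], [0.0, 608.1, 234.9], [0.0, 0.0, 1.0]] [-0.03787377  0.          0.          0.          0.        ]
```

View pics/top0.png

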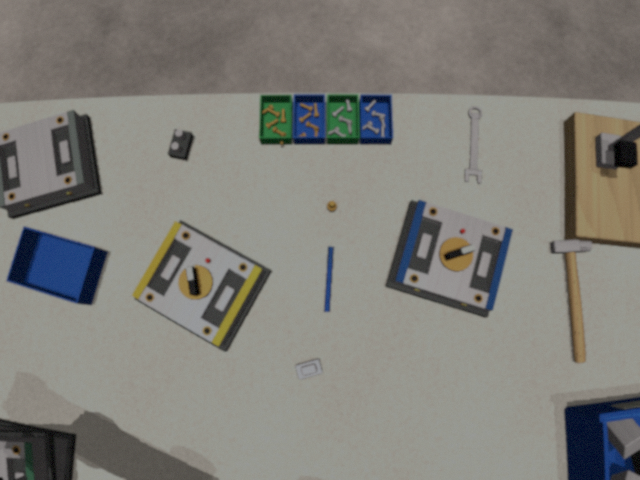

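The yellow-edged half is at about (200,283), with its disc near (196,282), red pin near (208,261) and the white mark toward (193,270). The blue-edged half is at (455,255). Next I localize by ray casting.

```bash
cat > h.py <<'E'
import cv2,numpy as np
from workcell import cams,read_state
def ray(c,uv,z):
    p=cv2.undistortPoints(np.array([[uv]],float),c['K'],np.array(c['dist_coeffs']))[0,0]
    E=c['extrinsics'];d=E[:3,:3]@[p[0],p[1],1];o=E[:3,3]
    return o+d*(z-o[2])/d[2]
def px(c,P):
    M=np.linalg.inv(c['extrinsics'])
    return cv2.projectPoints(np.array([P],float),cv2.Rodrigues(M[:3,:3])[0],M[:3,3],c['K'],np.array(c['dist_coeffs']))[0][0,0]
def blobs(m,amin=3):
    n,l,s,ce=cv2.connectedComponentsWithStats(m.astype(np.uint8))
    return [(ce[i],s[i,4],l==i) for i in range(1,n) if s[i,4]>=amin]
def masks(im):
    b,g,r=[im[...,i].astype(int) for i in range(3)]
    return dict(red=(r>110)&(g<0.55*r)&(b<0.6*r),brass=(r>120)&(r-b>70)&(g>0.55*r)&(g<0.85*r))
E
python3 - <<'E'
from h import *
c=cams.capture("top");m=masks(c['color'])
for k,z in(("red",.08),("brass",.078)):
    for ce,a,l in blobs(m[k],4):
        if 130<ce[0]<280 and 215<ce[1]<350: print(k,ce,a,ray(c,ce,z))
for uv,z in(((196,282),.078),((208,261),.08),((193,271),.112)): print(ray(c,uv,z))
cv2.imwrite('pics/topz.png',cv2.resize(c['color'][210:360,120:290],None,fx=4,fy=4,interpolation=cv2.INTER_CUBIC))
w=cams.capture("wrist");cv2.imwrite('pics/w0.png',w['color']);print(w['extrinsics'].round(3))
E
```

```text
red [207.5 260. ] 8 [0.55919847 0.23023729 0.08      ]
brass [201.9787234  275.26595745] 94 [0.52960039 0.24054601 0.078     ]
brass [186.09815951 286.        ] 163 [0.50857792 0.27112639 0.078     ]
brass [207.16666667 286.66666667] 6 [0.50753938 0.22965726 0.078     ]
[0.51645664 0.25187159 0.078     ]
[0.55724347 0.22918699 0.08      ]
[0.53411528 0.25018708 0.112     ]
[[ 0.318  0.907  0.277  0.113]
 [ 0.948 -0.304 -0.094  0.568]
 [-0.001  0.292 -0.956  0.374]
 [ 0.     0.     0.     1.   ]]
```

View pics/topz.png

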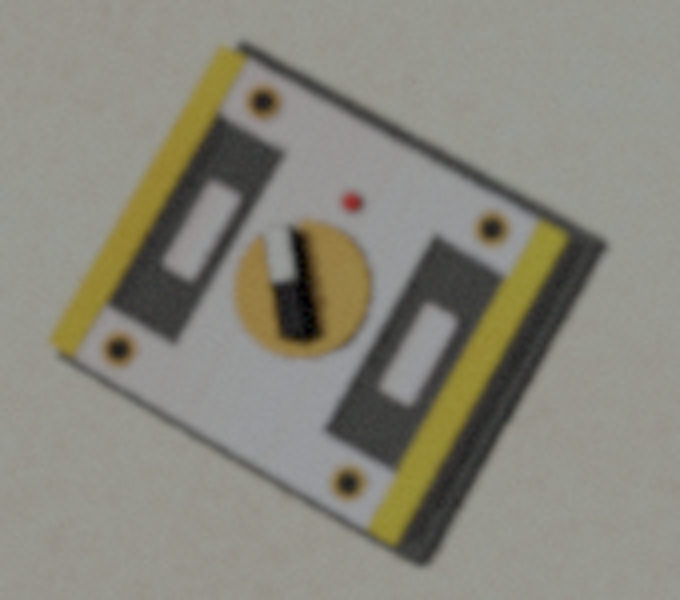

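View pics/w0.png

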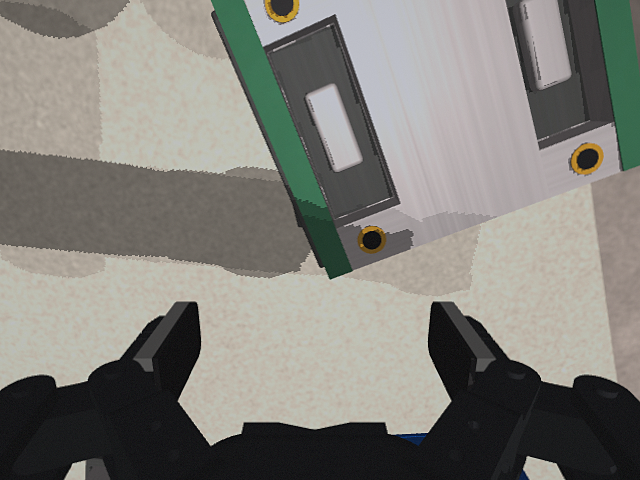

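The zoomed crop shows the disc at crop (303,289), the pin at (352,202) and the bar running from (284,228), the white end, to (300,340). That puts the axis at about (0.516, 0.252), the pin direction at about -27° and the bar at about +8°. The wrist picture shows only a green-edged half. Next I hover over the selector, with the tool y across the bar.

{"api": "move_arm", "payload": {"steps": [{"offset":[-2,-0.8,0]},{"offset":[-4,-1.7,0]},{"offset":[-4,-1.7,0]},{"offset":[-4,-1.7,0]},{"offset":[-4,-1.7,0]},{"offset":[-4,-1.7,0]},{"offset":[-4,-1.7,0]},{"offset":[-4,-1.7,0]},{"offset":[-4,-1.7,0]},{"offset":[-4,-1.7,0]},{"offset":[-2.9,-1.1,0],"angular":[0,0,-0.1]},{"angular":[0,0,-0.12]}], "claw": 1}}

```text
validation failed for argument at $.st...
```

{"api": "move_arm", "payload": {"steps": [{"angular":[0,0,-0.12]},{"angular":[0,0,-0.12]},{"offset":[0,0,0]},{"offset":[0,0,0]}]}}

```text
validation failed for argument at $.st...
```

```bash
python3 - <<'E'
from h import *
c=cams.capture("wrist");cv2.imwrite('pics/w1.png',c['color'])
s=read_state();print(s['time'],s['eef_pos'],s['eef_rot'],s['joint_pos'].round(2) if hasattr(s['joint_pos'],'round') else s['joint_pos'])
m=masks(c['color'])
for k,z in(("red",.08),("brass",.078)):
    for ce,a,l in blobs(m[k],100): print(k,ce,a,ray(c,ce,z))
print(px(c,[.516,.252,.112]))
E
```

```text
0.25 [0.18281938 0.54485646 0.23085594] [-1.40094954e-04  1.61203330e-01  9.86921105e-01 -4.46316898e-04] [1.14 0.38 0.08 1.27 0.   1.46]
brass [281.78360656  11.61311475] 305 [0.04383998 0.56798912 0.078     ]
brass [586.31730769 157.76442308] 416 [0.20722923 0.74944359 0.078     ]
[140.60186497 623.15621366]
```

View pics/w1.png

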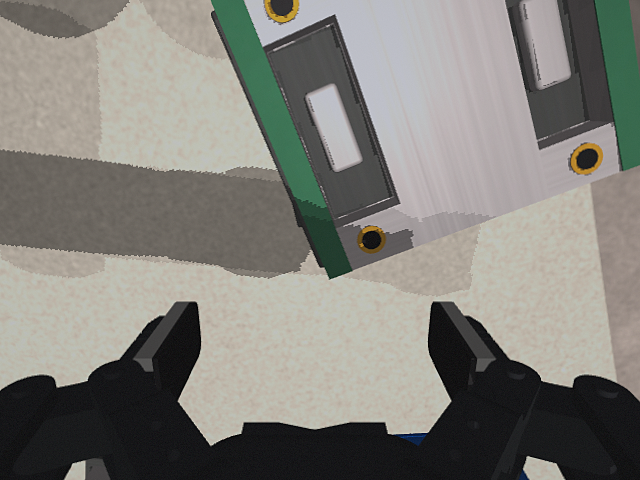

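The picture is unchanged because both moves were refused: every row needs both "offset" and "angular". I'm sending them again in full.

{"api": "move_arm", "payload": {"steps": [{"offset":[-2,-0.8,0],"angular":[0,0,0]},{"offset":[-4,-1.7,0],"angular":[0,0,0]},{"offset":[-4,-1.7,0],"angular":[0,0,0]},{"offset":[-4,-1.7,0],"angular":[0,0,0]},{"offset":[-4,-1.7,0],"angular":[0,0,0]},{"offset":[-4,-1.7,0],"angular":[0,0,0]},{"offset":[-4,-1.7,0],"angular":[0,0,0]},{"offset":[-4,-1.7,0],"angular":[0,0,0]},{"offset":[-4,-1.7,0],"angular":[0,0,0]},{"offset":[-4,-1.7,0],"angular":[0,0,0]},{"offset":[-2.9,-1.1,0],"angular":[0,0,-0.1]},{"offset":[0,0,0],"angular":[0,0,-0.12]}], "claw": 1}}

```text
time: 1.45
eef_pos: [0.519, 0.249, 0.2308]
eef_rot: [0.001, 0.052, 0.999, -0.0]
ft_force: [-0.3, 0.9, 0.3]
width: 0.0855
gripper_force: 0.0
```

{"api": "move_arm", "payload": {"steps": [{"offset":[0,0,0],"angular":[0,0,-0.12]},{"offset":[0,0,0],"angular":[0,0,-0.12]},{"offset":[0,0,0],"angular":[0,0,0]},{"offset":[0,0,0],"angular":[0,0,0]}]}}

```text
time: 1.85
eef_pos: [0.5159, 0.252, 0.2312]
eef_rot: [-0.0, -0.067, 0.998, -0.0]
ft_force: [-0.5, -0.4, 0.1]
width: 0.0855
gripper_force: 0.0
```

```bash
python3 - <<'E'
from h import *
c=cams.capture("wrist");cv2.imwrite('pics/w2.png',c['color'])
s=read_state();print(s['time'],s['eef_pos'],s['eef_rot'],np.round(s['joint_pos'],2))
m=masks(c['color'])
for k,z in(("red",.08),("brass",.078)):
    for ce,a,l in blobs(m[k],100): print(k,ce,a,ray(c,ce,z))
print(px(c,[.516,.252,.112]))
E
```

```text
1.9 [0.5158574  0.25201207 0.23124231] [-6.79320950e-05 -6.71031048e-02  9.97746044e-01  1.31298721e-05] [0.34 0.38 0.08 1.27 0.   0.21]
brass [215.02434128 152.01204517] 3985 [0.47964745 0.171806   0.078     ]
brass [301.93233083  87.52631579] 266 [0.42625497 0.23041061 0.078     ]
brass [303.9222668  201.79839519] 1994 [0.50832943 0.24226238 0.078     ]
brass [437.88940092 193.26728111] 217 [0.48795459 0.3435299  0.078     ]
brass [410.65212559 271.67741039] 3599 [0.55454707 0.33616703 0.078     ]
brass [201.02702703 235.39189189] 148 [0.54630645 0.16467841 0.078     ]
brass [340.45720721 240.79279279] 444 [0.53596201 0.27520147 0.078     ]
brass [330.43292683 320.85365854] 164 [0.60801795 0.2777196  0.078     ]
brass [ 40.66049383 321.12962963] 162 [0.64047684 0.03463637 0.078     ]
[315.16410529 224.73573345]
```

View pics/w2.png

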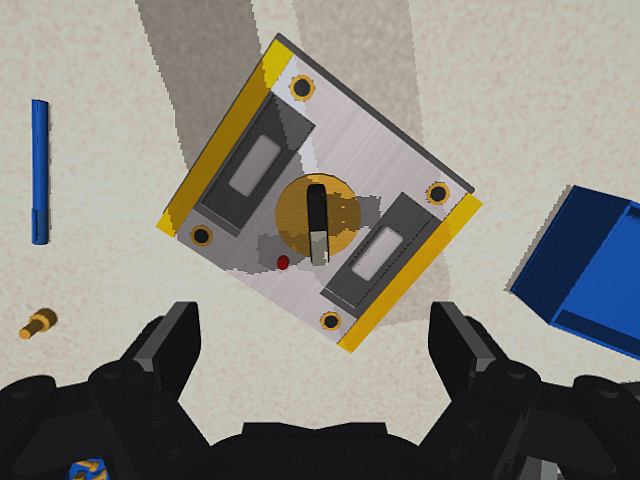

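The wrist view shows the disc centred near (318,217), the pin at (283,262) and the bar top from (317,184) to about (319,232), with the white end toward the fingers. Ray casting from here.

```bash
python3 - <<'E'
from h import *
c=cams.capture("wrist");im=c['color'];b,g,r=[im[...,i].astype(int) for i in range(3)]
sub=np.zeros(r.shape,bool);sub[165:275,265:372]=1
red=sub&(r>70)&(g<.35*r)&(b<.35*r)
for ce,a,l in blobs(red,20):print('red',ce,a,ray(c,ce,.077))
br=sub&(r-b>.45*r)&(g>.5*r)&(r>50)
h=cv2.convexHull(np.argwhere(br)[:,::-1].astype(np.int32))[:,0]
w=np.array([ray(c,p,.078)[:2] for p in h.astype(float)]);print('disc',cv2.minEnclosingCircle(w.astype(np.float32)),cv2.fitEllipse(w.astype(np.float32)))
dark=sub&(im.max(2)<45)
for ce,a,l in blobs(dark,150):print('dark',ce,a)
for u in((308,184),(325,184),(310,232),(328,232)):print(ray(c,u,.112))
cv2.imwrite('pics/w2z.png',cv2.resize(im[165:275,265:372],None,fx=5,fy=5,interpolation=cv2.INTER_NEAREST))
E
```

```text
red [282.44615385 262.01538462] 130 [0.5606052  0.23131144 0.077     ]
disc ((0.526489794254303, 0.24984849989414215), 0.043042488396167755) ((0.5237479209899902, 0.2522059679031372), (0.06656963378190994, 0.082485131919384), 70.46575164794922)
dark [316.66449511 209.37893594] 921
[0.48828126 0.24338473 0.112     ]
[0.48673771 0.25478921 0.112     ]
[0.52174526 0.24917729 0.112     ]
[0.52004898 0.26170924 0.112     ]
```

View pics/w2z.png

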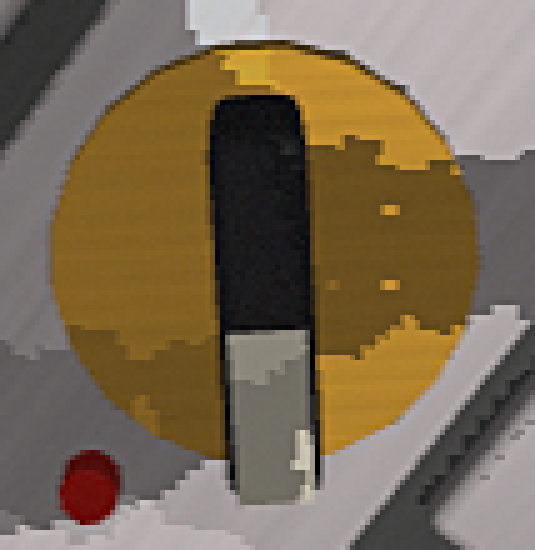

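The zoom shows the bar top running from crop (257,97) to (276,500), so the white end is at pixel (320,265). The disc spans x 52–478 and y 42–458 in the crop, and the pin top is at crop (89,495).

```bash
python3 - <<'E'
from h import *
c=cams.capture("wrist")
q=lambda x,y,z:ray(c,(265+x/5-.4,165+y/5-.4),z)[:2]
A=(q(213,140,.112)+q(302,140,.112))/2;B=(q(230,450,.112)+q(319,450,.112))/2
e0=q(257,97,.112);e1=q(276,502,.112)
C=(q(52,245,.078)+q(478,245,.078))/2;C2=(q(265,42,.078)+q(265,458,.078))/2
P=q(89,495,.08)
an=lambda v:np.degrees(np.arctan2(v[1],v[0]))
print('len',np.linalg.norm(e1-e0),'barmid',(e0+e1)/2,'bar ang',an(B-A),an(e1-e0),'disc',C,C2,'pin',P)
for a in(C2,(e0+e1)/2):print(an(P-a),np.linalg.norm(P-a))
s=read_state();print(s['eef_pos'],s['eef_rot'])
E
```

```text
len 0.058870781377918645 barmid [0.51651176 0.25413254] bar ang 10.924566918992126 10.490611860168977 disc [0.51626795 0.25414737] [0.51814052 0.25440752] pin [0.56081779 0.23158308]
-28.13853577917051 0.04839735981746345
-26.97372385177229 0.04971420791775508
[0.51586165 0.25207511 0.2313003 ] [-2.08232506e-06 -6.75237107e-02  9.97717669e-01  4.29166032e-05]
```

{"api": "move_arm", "payload": {"steps": [{"offset":[-0.1,0.15,1.5],"angular":[0,0,-0.05]},{"offset":[0,0,3],"angular":[0,0,0]},{"offset":[0,0,3],"angular":[0,0,0]},{"offset":[0,0,3],"angular":[0,0,0]},{"offset":[0,0,2.5],"angular":[0,0,0]},{"offset":[0,0,1.5],"angular":[0,0,0]},{"offset":[0,0,0],"angular":[0,0,0]},{"offset":[0,0,0],"angular":[0,0,0]}], "claw": 1}}

```text
time: 2.8
eef_pos: [0.5168, 0.2537, 0.0866]
eef_rot: [-0.0, -0.093, 0.996, 0.0]
ft_force: [0.3, 0.3, 1.0]
width: 0.0854
gripper_force: 0.0
```

{"api": "move_arm", "payload": {"steps": [{"offset":[0,0,0],"angular":[0,0,0]},{"offset":[0,0,0],"angular":[0,0,0]},{"offset":[0,0,0],"angular":[0,0,0]},{"offset":[0,0,0],"angular":[0,0,0]},{"offset":[0,0,0],"angular":[0,0,0]},{"offset":[0,0,0],"angular":[0,0,0]},{"offset":[0,0,0],"angular":[0,0,0]},{"offset":[0,0,0],"angular":[0,0,0]}], "claw": -1, "newtons": 30}}

```text
time: 3.6
eef_pos: [0.5168, 0.2546, 0.0868]
eef_rot: [0.0, -0.093, 0.996, 0.001]
ft_force: [-1.6, 6.4, 3.9]
width: 0.0133
gripper_force: 34.6
```

{"api": "move_arm", "payload": {"steps": [{"offset":[0,0.07,0],"angular":[0,0,0.06]},{"offset":[0,0,0],"angular":[0,0,0.1]},{"offset":[0,0,0],"angular":[0,0,0.1]},{"offset":[0,0,0],"angular":[0,0,0.1]},{"offset":[0,0,0],"angular":[0,0,0.1]},{"offset":[0,0,0],"angular":[0,0,0.1]},{"offset":[0,0,0],"angular":[0,0,0.07]},{"offset":[0,0,0],"angular":[0,0,0.037]},{"offset":[0,0,0],"angular":[0,0,0]},{"offset":[0,0,0],"angular":[0,0,0]},{"offset":[0,0,0],"angular":[0,0,0]}]}}

```text
time: 4.7
eef_pos: [0.5169, 0.2554, 0.0868]
eef_rot: [0.0, 0.238, 0.971, 0.001]
ft_force: [-1.6, 5.8, 3.1]
width: 0.0137
gripper_force: 34.5
```

{"api": "move_arm", "payload": {"steps": [{"offset":[0,0,0],"angular":[0,0,0]},{"offset":[0,0,0],"angular":[0,0,0]},{"offset":[0,0,0],"angular":[0,0,0]},{"offset":[0,0,0],"angular":[0,0,0]},{"offset":[0,0,0],"angular":[0,0,0]},{"offset":[0,0,0],"angular":[0,0,0]},{"offset":[0,0,0],"angular":[0,0,0]},{"offset":[0,0,-2],"angular":[0,0,0]},{"offset":[0,0,-4],"angular":[0,0,0]},{"offset":[0,0,-4],"angular":[0,0,0]},{"offset":[0,0,-4],"angular":[0,0,0]},{"offset":[0,0,0],"angular":[0,0,0]}], "claw": 1}}

```text
time: 5.9
eef_pos: [0.52, 0.2555, 0.2329]
eef_rot: [0.005, 0.238, 0.971, 0.003]
ft_force: [0.1, 0.2, 0.9]
width: 0.0853
gripper_force: 0.0
```

```bash
python3 - <<'E'
from h import *
c=cams.capture("wrist");u=px(c,[.517,.254,.09]).astype(int);print(u,read_state()['time'])
x,y=u-[60,60];print(x,y)
cv2.imwrite('pics/w3z.png',cv2.resize(c['color'][y:y+120,x:x+120],None,fx=5,fy=5,interpolation=cv2.INTER_NEAREST))
E
```

```text
[308 211] 5.95
248 151
```

View pics/w3z.png

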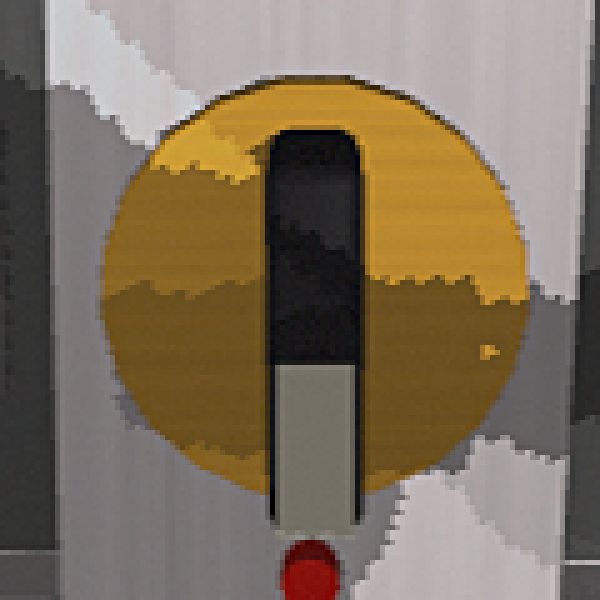

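The bar now points at the pin to about a degree: bar x≈315–316, disc centre x≈315, pin top at crop (310,580). Ray casting for the residual.

```bash
python3 - <<'E'
from h import *
c=cams.capture("wrist")
q=lambda x,y,z:ray(c,(248+x/5-.4,151+y/5-.4),z)[:2]
an=lambda v:np.degrees(np.arctan2(v[1],v[0]))
m=lambda y,a,b,z:(q(a,y,z)+q(b,y,z))/2
print('bar',an(m(500,270,362,.112)-m(170,267,364,.112)), an(m(500,275,357,.112)-m(150,269,360,.112)))
C=(m(290,102,528,.078)+m(290,102,528,.078))/2;bm=(q(315,130,.112)+q(316,535,.112))/2
# pin: same-x centre, red visible in crop
im=c['color'].astype(int);r=(im[...,2]>70)&(im[...,1]<.35*im[...,2])&(im[...,0]<.35*im[...,2]);r[:240]=0;r[:,:290]=0;r[:,330:]=0
ce,a,l=max(blobs(r,20),key=lambda t:t[1]);ys,xs=np.nonzero(l);print(ce,a,xs.min(),xs.max(),ys.min(),ys.max())
P=ray(c,(ce[0],ys.max()-(xs.max()-xs.min())/2),.08)[:2]
for k in(C,bm):print(k,P,an(P-k),np.linalg.norm(P-k))
print('edges',an(q(62,550,.07)-q(47,50,.07)),an(q(567,550,.07)-q(592,50,.07)))
s=read_state();print(s['eef_rot'])
E
```

```text
bar -27.586497756003077 -27.437168000690612
[311.0546875 268.640625 ] 128 306 316 262 275
[0.51567442 0.25463895] [0.56058534 0.23148025] -27.278289404125985 0.050530347193498436
[0.51459598 0.25536514] [0.56058534 0.23148025] -27.4454182203837 0.051821895578168964
edges -28.292388010292846 -28.14054303674471
[1.33099282e-03 2.38079942e-01 9.71244240e-01 8.92315448e-04]
```

```bash
python3 -c "
from workcell import hand_in;print(hand_in())"
```

```text
the job is handed in; nothing more can be done
None
```

I turned the yellow-edged selector so its white mark points at the red pin, within about 1° by the last wrist picture, then let go, moved the arm clear and handed the job in; the blue-edged selector was not touched.

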